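# Offer a plastic housing up to its die pocket

## Robot

A 7-joint arm with a two-finger parallel gripper is mounted at the origin on the work surface. World frame = base frame: x ahead of the robot, y to its left, z up, the work surface at z = 0. Lengths are in m, angles in degrees, forces in N, time in s.
With the tool pointing down it reaches from about 0.425 to 0.95 m from the base axis. Payload 4.7 kg.
Tool frame: the origin (TCP) lies on the centre line of the jaws, within the pads' length; the fingertips stand 17 mm ahead of it and the grasp point (between the pads) lies 2 mm behind it; y points along the fingers, x is the direction in which the jaws open and shut, and the axes are right-handed (so a half turn about y gives the same grasp; the last joint's range is limited). The gripper opens to 85 mm and grips with 20 to 120 N. Pads are 22 mm wide; open, the fingers measure 114 mm over their backs; the gripper's body (76 mm by 85 mm) begins 54 mm behind the grasp point. The pads swing forward as they close: fully open they stand 13 mm farther back than shut.
Start: joints at [-71.729, 26.849, -2.785, 87.806, 1.381, 65.374, -4.715], TCP at [0.23, 0.635, 0.248] pointing down, gripper open.
Joint ranges: [-148.3, 148.3], [-19.14, 114.17], [-79.39, 73.82], [5.75, 140.21], [-59.74, 239.74], [12.07, 113.84], [-152.46, 152.46]. Speed limits (degrees/s): [147.25, 147.25, 180, 180, 180, 180, 180].

## Interface

Orientations are given as [roll, pitch, yaw] about the fixed x, y, z axes, in that order (R = Rz(yaw) Ry(pitch) Rx(roll)).
In Python, from workcell import bot, optics gives the robot as it stands.
- The arm moves only by the shell command python3 -m inch 'ROWS' [OPENING] [FORCE]. ROWS is JSON, a list of rows, each a list of 6 numbers: the shift along the tool's x, y, z in m, then the turn, a rotation vector about the tool's x, y, z in rad. In form: [[dx, dy, dz, rx, ry, rz], ...]. A call has 1 to 5 rows; each row is the pose to reach, as a shift and turn from the pose commanded when the call began, along the tool's axes at that moment; what a row does not reach only later rows make up. A row lasts 1/10 s, in which the tool goes at most 50 mm and 8.59 degrees, less where a joint would pass 70% of its speed; a pose out of reach is approached as far as the arm can. A call with a gripper value outside its range is refused whole. OPENING is the gripper's target within -1 to 1 (shut at 1, half-way at 0, fully open at -1), set as the call begins (- or left out, the last holds). The fingers move at their own pace and stop on an object; FORCE is the grip in N (left out, the last holds). Time passes only in rows, so rows that repeat a pose let the fingers close. It gives the time, the measured TCP pose, the force and the opening at its end, in the units of the state.
- bot.sense(): the state, without advancing time (a new reading comes with each control period).
- optics.capture(name): name is "scene" or "top" or "wrist"; returns a dict with "frame" (480x640x3 uint8, red, green, blue), "mtx" (3x3 intrinsics, pixels), "R" (3x3) and "t" (3): a world point X has camera coordinates R X + t; the wrist camera has in their place "tool_from_camera" (4x4, takes a point from camera to tool coordinates, whose origin is the TCP and whose axes are the tool frame's). Camera axes: x right, y down, z forward; pixel columns grow to the right and rows downward; lengths in m; the calibration is good to about 2 mm. A picture is of the moment at which its call begins: read the wrist's pose just before it. There is no depth.
- bot.job_done(): hands the job in, once; it reports no verdict.
The state is a dict: "t": time; "joint_positions": joint angles; "qd": joint speeds; "joint_torque": joint torques, N m; "position": TCP position; "orientation": TCP orientation; "force": force on the tool from outside, world axes, zero at the start; "ft_torque": the same for the moment, N m; "opening": opening from 0.0 (shut) to 1.0 (fully open).
Only numpy, scipy, OpenCV 4.12 (cv2) and the standard library are available. Lean on these libraries where they do the work, as an engineer would, in place of code of your own. Each camera call takes 0.05 s, during which the arm holds its last target. There are 200 camera calls.

## Task

Pick the long grey plastic housing (the one with the nose) out of the white tray, gripping it gently: its walls crack if it is squeezed with more than about 20 N. Carry it over the sheet-metal divider to the die set and stop with it level, hovering about a centimetre above the die's pocket, nose over the nose slot and squarely lined up, so the setter can check the fit. Do not put it in or let go: finish while holding it there, having touched neither the die set nor the divider and left the other parts where they are.

Things in the scene. Friction and masses are not known exactly. Their poses are not given: they have to be found in the camera images.
- housing_center (a point): Long grey plastic housing, loose and upright in the tray, about 70 g: block 56 mm long (x), 36 wide (y), 40 high (z up), dark slots on top; low on its +x end a nose 16 mm wide, 24 high sticks out 17 mm. This point is the block's centre, 20 mm above its underside. Grip it across the 36 mm; over about 20 N of grip it cracks.
- pocket (a point): Centre of the mouth of the pocket in the die set's steel block, at the block's top face, 55 mm above the bench; z up. The pocket is 64 mm along its x, 44 mm along its y, 20 mm deep; from its +x end a slot 24 mm wide for the nose runs on another 22 mm.
- die: Fixed lower half of a die set: teal shoe 220 (x) by 180 (y) by 25 mm, steel block 110 x 80 mm on it, two steel guide posts 22 mm thick, tops 95 mm above the bench, at (+85,+66) and (-85,-66) mm in x, y. Origin under its centre on the bench, right below the pocket centre, same axes. Nothing may touch it.
- tray: Shallow open white plastic tray, fixed, 300 mm (x) by 240 mm (y), 45 mm high, walls and floor 5 mm thick. Origin under its centre, on the bench. It is to the left or right of the divider, with the die set on the other side.
- divider: Fixed upright teal steel sheet between tray and die set, 400 mm long (its x), 4 mm thick (y), top edge 100 mm above the bench, two small feet. Origin at the middle of its lower edge. Nothing may touch it.
- short_housing: Bystander: a smaller grey block without a nose, 28 x 32 x 24 mm, loose at the +x end of the tray; origin at the centre of its underside.
- can: Bystander: plain metal can, 54 mm thick and 110 mm high, loose on the bench beyond the work; origin at the centre of its underside.
- gauge: Bystander: steel setting block, 70 x 35 x 50 mm, loose on the bench beyond the work; origin at the centre of its underside.
- nose (a point): Tip of the housing's nose, 45 mm along the housing's +x from the centre of the block, 8 mm below it.
There are look-alikes about, which are no part of the job. Leave any pink or turquoise look-alike of the part that bears housing_center alone.

How it is judged (in metres and radians):
On the way:
1. the housing is carried in the fingers over the divider (y of housing_center in the frame of divider between -0.04 and 0.04 m and height (world z) of housing_center above 0.12 m and contact force between the fingers and housing above 0.3 N), for 0.04 s.
At the end, for the whole second after the job is handed in: Held still in the fingers, touching nothing else: centre within 6 mm of the pocket's centre seen from above, underside 4 to 18 mm above the die block, within 7 degrees of level and of the pocket's direction, nose over its slot; short housing, can and block moved under 15 mm (horizontal distance between housing_center and pocket below 0.006 m and z of housing_center in the frame of pocket between 0.024 and 0.038 m and angle between the x axis of housing_center and the x axis of pocket, either way round below 0.12 rad and angle between housing_center's own z axis and vertical below 0.12 rad and x of nose in the frame of pocket above 0.03 m and contact force between the fingers and housing above 0.3 N and contact force between housing and die below 0.05 N and linear speed of housing below 0.02 m/s and angular speed of housing below 0.15 rad/s and contact force between housing and divider below 0.05 N and contact force between housing and tray below 0.05 N and distance of each of short_housing, can, gauge from where it was at the start of the episode below 0.015 m); the arm keeps its last pose, push and grip.
It fails at once if the housing is squeezed hard enough to crack (over 20 N on a wall, with some allowance) (contact force between the fingers and housing above 50 N).
It fails at once if something touches the die set (contact force between die and anything else above 1 N).
It fails at once if something touches the divider (contact force between divider and anything else above 1 N).
It fails at once if the short housing, the can or the setting block is moved more than 15 mm (distance of any of short_housing, can, gauge from where it was at the start of the episode above 0.015 m).
It also fails if it takes over 48 s, if anything falls off the work surface, if the arm or the gripper's body presses on something with over 40 N, if the wrist force passes 120 N, or if a joint passes its speed limit or range.

## Working session

There is one attempt and no reset: what is moved stays moved. The work goes in short steps, Python scripts to look and compute and a shell command to move; the robot and the scene stay as the last step left them, time stands still between calls to the robot, and variables do not carry over. Pictures are saved under pics/ and viewed, on a budget of 10 in all, crops included, one or two more only if the job needs it, and the job is handed in when it is done.

```bash
mkdir -p pics; ls
cat > h.py <<'E'
from workcell import bot, optics
import numpy as np, cv2, pickle
from scipy.spatial.transform import Rotation as Ro
def snap(name,tag):
    s=bot.sense(); c=optics.capture(name); c['state']=s
    pickle.dump(c,open(f'pics/{tag}.pkl','wb')); return c
def load(tag): return pickle.load(open(f'pics/{tag}.pkl','rb'))
def save(img,tag): cv2.imwrite(f'pics/{tag}.png',cv2.cvtColor(img,cv2.COLOR_RGB2BGR))
def Rt(c):
    if 'R' in c: return np.array(c['R']),np.array(c['t']).ravel()
    s=c['state'];T=np.eye(4);T[:3,:3]=Ro.from_euler('xyz',s['orientation'],degrees=True).as_matrix();T[:3,3]=s['position']
    M=np.linalg.inv(T@np.array(c['tool_from_camera'])); return M[:3,:3],M[:3,3]
def onz(c,px,z):
    "world points at height z behind pixels"
    R,t=Rt(c); px=np.atleast_2d(np.array(px,float)); d=(R.T@np.linalg.inv(c['mtx'])@np.c_[px,np.ones(len(px))].T).T
    o=-R.T@t; return o+d*((z-o[2])/d[:,2])[:,None]
def proj(c,X):
    R,t=Rt(c); p=(np.array(c['mtx'])@(R@np.atleast_2d(X).T+t[:,None])).T; return p[:,:2]/p[:,2:]
def tri(cs,pxs):
    A=[];b=[]
    for c,p in zip(cs,pxs):
        R,t=Rt(c);o=-R.T@t;d=R.T@np.linalg.inv(c['mtx'])@np.r_[p,1];d/=np.linalg.norm(d);P=np.eye(3)-np.outer(d,d);A.append(P);b.append(P@o)
    X=np.linalg.lstsq(np.vstack(A),np.hstack(b),rcond=None)[0]; return X,[np.round(proj(c,X)[0]-p,1) for c,p in zip(cs,pxs)]
E
python3 - <<'E'
from h import *
print(bot.sense())
for n in('scene','top','wrist'):
    c=snap(n,n+'0'); save(c['frame'],n+'0')
    R,t=Rt(c); print(n,-R.T@t, c['mtx'][0][0])
E
```

```text
pics
{'t': 0.0, 'joint_positions': array([-71.7299312 ,  26.89933677,  -2.78421503,  87.87443506,
         1.3803886 ,  65.37323045,  -4.71566341]), 'qd': array([-0.00063315,  0.03009017,  0.05509177, -0.06782642,  0.04064332,
        0.06655707, -0.05557038]), 'joint_torque': array([-1.03989896e-03, -5.10312402e+01, -4.68288164e-02, -2.37707108e+01,
        1.07368163e-02,  7.62608252e-03,  2.24187815e-06]), 'position': array([0.22984387, 0.63408002, 0.24723221]), 'orientation': array([-90.00375214,   0.11340462,  70.07543016]), 'force': array([ 0.93331528, -0.21636739, -0.00423226]), 'ft_torque': array([-0.00362039,  0.03306845,  0.05489802]), 'opening': 0.9972902165631771}
scene [0.87364075 0.56182438 0.78547209] 499.20732904171155
top [0.30050345 0.0589651  1.15387909] 563.7282190779792
wrist [0.16812574 0.65697253 0.37381977] 345.37401368211965
```

View pics/scene0.png

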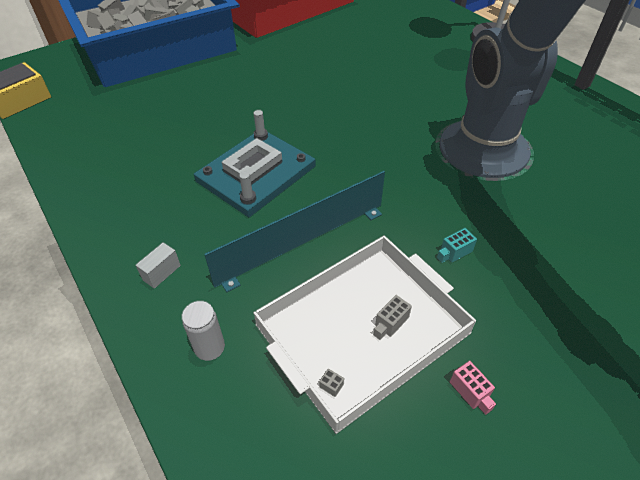

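View pics/top0.png

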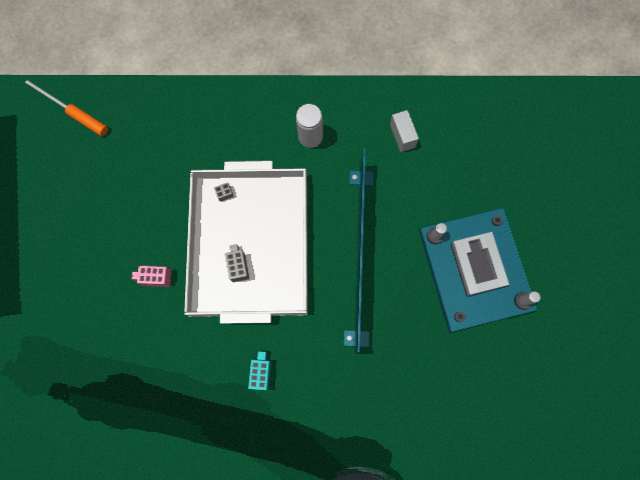

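The scene view shows the grey nosed housing in the tray at about (392,316). The top view shows it at (236,263), nose up (+x). Other candidates in the top view:
- pink look-alike (152,275)
- turquoise look-alike (260,371)
- small grey block without a nose (224,191)

Only the one at (236,263) is grey, long, nosed and in the tray. The die is at (480,265), with its nose slot also up. Next is an enlarged crop to confirm.

Run:
```python
from h import *
def crop(tag,x,y,w,h,k): return cv2.resize(load(tag)['frame'][y:y+h,x:x+w],(w*k,h*k),interpolation=cv2.INTER_CUBIC)
a=crop('top0',206,230,66,50,6); b=crop('scene0',360,285,66,50,6)
c=crop('top0',445,225,66,50,6)*0; 
c=cv2.resize(load('top0')['frame'][200:335,415:550],(396,300),interpolation=cv2.INTER_CUBIC)
c=crop('top0',445,228,66,75,4);c=cv2.resize(c,(396,450-0),interpolation=cv2.INTER_CUBIC)[:300]
c=crop('top0',444,226,66,75,4); d=crop('scene0',210,130,99,75,4)
top=np.hstack([a,b]); bot_=np.hstack([c,d,np.zeros((300,792-264-396,3),np.uint8)])
save(np.vstack([top,bot_]),'crop1')
```

```text
(no output)
```

View pics/crop1.png

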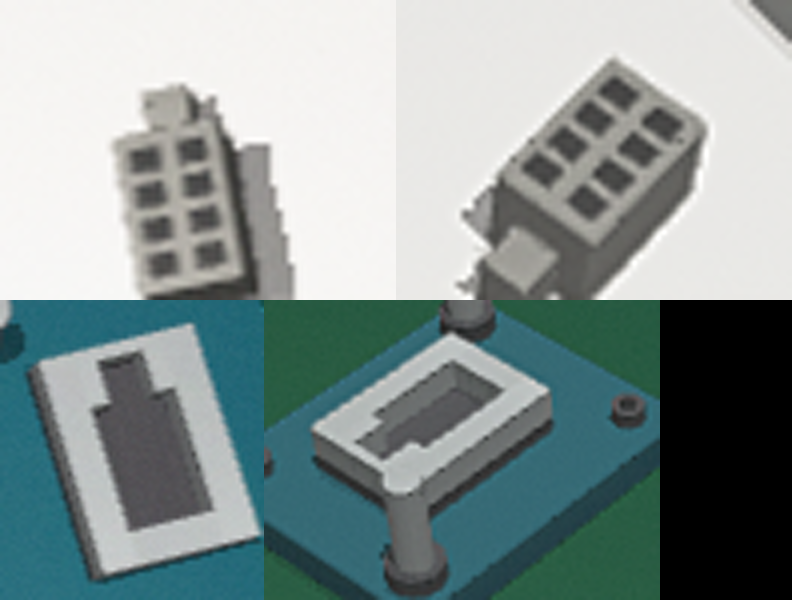

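Confirmed: it is grey, has 2x4 slots, and has a nose low on the +x end. The pocket's nose slot points the same way. Now triangulating the corners.

Run:
```python
from h import *
np.set_printoptions(precision=4,suppress=True)
T,S=load('top0'),load('scene0')
def run(lbl,t,s):
    P=[]
    for a,b in zip(t,s):
        X,e=tri([T,S],[np.array(a),np.array(b)]);P.append(X);print(lbl,X,*e)
    return np.array(P)
ht=[(224.7,253.),(243,250.3),(246.8,276.7),(229.8,279.7)]
P=run('house',ht,[(393.5,326.3),(377,314.7),(396.3,294.7),(411.8,306.3)])
q=onz(T,ht,0.045);print('z45',q,q.mean(0)); 
def yaw(f,b):d=f-b;return np.degrees(np.arctan2(d[1],d[0])),np.linalg.norm(d)
print(yaw(q[:2].mean(0),q[2:].mean(0)),np.linalg.norm(q[0]-q[1]))
run('die',[(492.25,231.75),(509,284.75),(468.25,295.5)],[(222.25,163),(256,138.25),(281.75,151.25)])
q=onz(T,[(452.75,241.5),(492.25,231.75),(509,284.75),(468.25,295.5)],.055);print(q.mean(0),yaw(q[:2].mean(0),q[2:].mean(0)),np.linalg.norm(q[0]-q[1]))
q=onz(T,[(467.25,253),(488,248.5),(497.25,278.75),(475.75,283.75)],.055);print('pocket',q.mean(0),yaw(q[:2].mean(0),q[2:].mean(0)),np.linalg.norm(q[0]-q[1]))
print('divider top',onz(T,[(364,151),(361,352)],.1))
c=onz(T,[(224,190)],.029);print('short',c)
print('tray',onz(T,[(191,171),(306,170),(306,316),(186,315)],.045))
s=bot.sense();print(Ro.from_euler('xyz',s['orientation'],degrees=True).as_matrix())
```

```text
house [0.524  0.2692 0.0418] [-0.6  0.5] [-0.9 -0.2]
house [0.5304 0.2332 0.0376] [-0.6  0.5] [-0.9 -0.2]
house [0.4766 0.2226 0.0404] [-0.3  0.3] [-0.5 -0.1]
house [0.4704 0.2566 0.04  ] [-0.4  0.3] [-0.6 -0.1]
z45 [[0.5243 0.2674 0.045 ]
 [0.53   0.2309 0.045 ]
 [0.4764 0.2213 0.045 ]
 [0.4703 0.2548 0.045 ]] [0.5003 0.2436 0.045 ]
(np.float64(11.653322151215441), np.float64(0.054932152855441486)) 0.037008971016263846
die [ 0.5673 -0.2688  0.0499] [-0.7  0.8] [-0.9 -0.3]
die [ 0.4614 -0.2956  0.0526] [ 0. -0.] [0. 0.]
die [ 0.44   -0.214   0.0577] [ 0.3 -0.4] [0.4 0.1]
[ 0.5039 -0.2416  0.055 ] (np.float64(13.436365113056919), np.float64(0.1103155330454086)) 0.08244974723286982
pocket [ 0.4983 -0.2442  0.055 ] (np.float64(12.860889491884327), np.float64(0.06260519647004457)) 0.04269983788548001
divider top [[ 0.7212 -0.0109  0.1   ]
 [ 0.3293 -0.0012  0.1   ]]
short [[0.6619 0.278  0.029 ]]
tray [[0.6979 0.3455 0.045 ]
 [0.7008 0.1063 0.045 ]
 [0.3993 0.1026 0.045 ]
 [0.4002 0.3377 0.045 ]]
[[ 0.3408 -0.0005 -0.9401]
 [ 0.9401 -0.0014  0.3408]
 [-0.0015 -1.     -0.0001]]
```

Heights come out at about 40 mm for the housing top (5 mm below the 45 expected) and 50–58 mm for the die top. The lengths (55x37, 110x82, 63x43 mm) agree with the text. Both points lie about 0.55 m from the base, which is in reach. I'll move above the housing at z=0.2 and turn +31.6° in yaw.

```bash
python3 -m inch '[[-0.0275,0.0047,-0.0387,0,0,0],[-0.055,0.0094,-0.0774,0,0,0],[-0.0825,0.0141,-0.1161,0,0,0],[-0.11,0.0188,-0.1548,0,0,0],[-0.1373,0.0235,-0.1934,0,0,0]]' -1 20
python3 -m inch '[[-0.0275,0.0047,-0.0387,0,0,0],[-0.055,0.0094,-0.0774,0,0,0],[-0.0825,0.0141,-0.1161,0,0,0],[-0.11,0.0188,-0.1548,0,0,0],[-0.1373,0.0235,-0.1934,0,0,0]]'
python3 -m inch '[[0,0,0,0,-0.14,0],[0,0,0,0,-0.28,0],[0,0,0,0,-0.42,0],[0,0,0,0,-0.55,0],[0,0,0,0,-0.55,0]]'
python3 - <<'E'
from h import *
c=snap('wrist','w1'); save(c['frame'],'w1'); print(c['state']['position'],c['state']['orientation'],c['state']['joint_positions'])
E
```

```text
t: 0.65
position: [0.3658, 0.4377, 0.2245]
orientation: [-90.0, 0.0, 70.1]
force: [0.8, 0.1, 0.1]
opening: 1.004
t: 1.15
position: [0.5008, 0.2429, 0.2011]
orientation: [-90.0, -0.0, 70.1]
force: [1.0, 0.3, 0.7]
opening: 0.999
t: 1.65
position: [0.4999, 0.2444, 0.2011]
orientation: [-90.0, -0.0, 101.6]
force: [0.2, -0.3, -0.3]
opening: 0.999
[0.49994861 0.24443869 0.20105456] [-8.99671427e+01 -1.07459476e-02  1.01562046e+02] [-30.05583458  18.57334609  -0.41383216 107.20874615   0.13678941
  54.24604655  71.03394956]
```

View pics/w1.png

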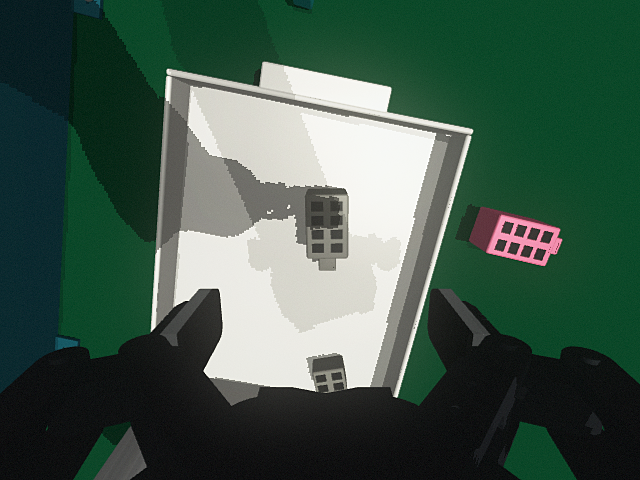

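The wrist view shows the housing's top at about rows 195–258, columns 306–348, with the nose at (327,264). It is aligned with the jaw axis. One enlarged crop will give its corners.

Run:
```python
from h import *
f=load('w1')['frame'][180:275,280:375]; save(cv2.resize(f,(570,570),interpolation=cv2.INTER_CUBIC),'crop2')
```

```text
(no output)
```

View pics/crop2.png

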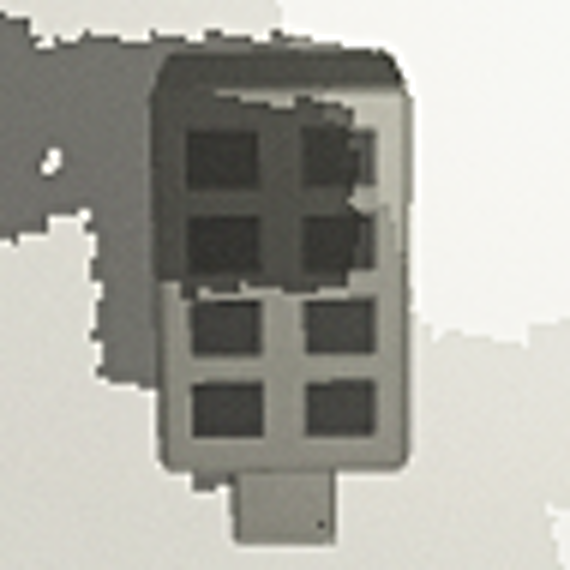

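Run:
```python
from h import *
np.set_printoptions(precision=4,suppress=True)
T,W=load('top0'),load('w1')
t=[(243,250.3),(224.7,253.),(229.8,279.7),(246.8,276.7)]
w=[(306.7,258.3),(348.5,258.3),(348.7,195),(305.2,195)]
for a,b in zip(t,w): print(*tri([T,W],[np.array(a),np.array(b)]))
q=onz(W,w,.045); d=q[:2].mean(0)-q[2:].mean(0); m=q.mean(0); print(q,m,np.linalg.norm(d),np.degrees(np.arctan2(d[1],d[0])))
s=W['state'];R=Ro.from_euler('xyz',s['orientation'],degrees=True).as_matrix();print(R.T@(m-s['position']))
```

```text
[0.5336 0.2339 0.0363] [array([-0.8, -0.9]), array([-1.4, -2.3])]
[0.5259 0.2698 0.0405] [array([-0.7, -0.3]), array([-1.5, -1.1])]
[ 0.4783  0.2639 -0.0066] [array([ 0., -0.]), array([ 0. , -0.1])]
[0.4801 0.2235 0.0294] [array([ 0. , -0.6]), array([ 0.3, -1.3])]
[[0.5324 0.2354 0.045 ]
 [0.5252 0.2707 0.045 ]
 [0.4718 0.2589 0.045 ]
 [0.4789 0.2239 0.045 ]] [0.5021 0.2472 0.045 ] 0.054741072292419174 12.244825882852595
[ 0.0023  0.1561 -0.0027]
```

The wrist puts the housing at (0.502, 0.247) with yaw 12.2°, and the top camera at (0.500, 0.244) with yaw 11.7°. They agree within calibration, and the size at z=45 mm matches (54.7 x 36 mm). The short-baseline triangulated heights are poor, but the scale agrees. Descending now with a small correction, then closing at 20 N.

```bash
python3 -m inch '[[0.001,0.04,-0.001,0,-0.005,0],[0.0015,0.08,-0.002,0,-0.008,0],[0.0015,0.115,-0.002,0,-0.008,0],[0.0015,0.135,-0.002,0,-0.008,0],[0.0015,0.145,-0.002,0,-0.008,0]]'
python3 -m inch '[[0,0.008,0,0,0,0],[0,0.015,0,0,0,0],[0,0.02,0,0,0,0],[0,0.02,0,0,0,0]]'
python3 -m inch '[[0,0,0,0,0,0],[0,0,0,0,0,0],[0,0,0,0,0,0],[0,0,0,0,0,0],[0,0,0,0,0,0]]' 1 20
python3 -m inch '[[0,0,0,0,0,0],[0,0,0,0,0,0],[0,0,0,0,0,0],[0,0,0,0,0,0],[0,0,0,0,0,0]]' 1 20
```

```text
t: 2.2
position: [0.5005, 0.2459, 0.0541]
orientation: [-89.8, 0.1, 101.9]
force: [0.2, 0.3, 0.4]
opening: 0.999
t: 2.6
position: [0.5018, 0.2466, 0.0363]
orientation: [-90.0, -0.0, 102.0]
force: [0.3, -0.2, -1.1]
opening: 1.001
t: 3.1
position: [0.5021, 0.2467, 0.0367]
orientation: [-90.0, -0.0, 102.0]
force: [0.0, 0.6, 2.9]
opening: 0.416
t: 3.6
position: [0.5021, 0.2467, 0.0368]
orientation: [-90.0, -0.0, 102.0]
force: [-0.6, -0.3, 6.5]
opening: 0.417
```

The fingers stopped at 0.417, about 35.5 mm, which matches the 36 mm width. Lifting.

```bash
python3 -m inch '[[0,-0.01,0,0,0,0],[0,-0.03,0,0,0,0],[0,-0.06,0,0,0,0],[0,-0.095,0,0,0,0],[0,-0.13,0,0,0,0]]'
python3 -m inch '[[0,-0.02,0,0,0,0],[0,-0.03,0,0,0,0],[0,-0.03,0,0,0,0],[0,-0.03,0,0,0,0]]'
python3 - <<'E'
from h import *
c=snap('wrist','w2'); print(c['state']['position'],c['state']['orientation'],c['state']['opening'],c['state']['force'])
d=snap('scene','s2'); f=cv2.resize(c['frame'],(480,360)); g=d['frame']
p=proj(d,[c['state']['position']])[0].astype(int); print(p)
x,y=max(p[0]-60,0),max(p[1]-60,0); g=cv2.resize(g[y:y+120,x:x+107],(320,360),interpolation=cv2.INTER_CUBIC); print(x,y)
save(np.hstack([f,g]),'after_lift')
E
```

```text
t: 4.1
position: [0.501, 0.2461, 0.1674]
orientation: [-89.9, 0.0, 102.0]
force: [0.7, 0.2, -0.0]
opening: 0.418
t: 4.5
position: [0.5009, 0.2461, 0.1951]
orientation: [-89.9, 0.0, 102.0]
force: [0.3, 0.5, -1.9]
opening: 0.415
[0.50092403 0.24608769 0.19513948] [-8.98743878e+01  3.51901035e-02  1.02047732e+02] 0.4145744804733793 [ 0.30112744  0.53574207 -1.94469507]
[404 254]
344 194
```

View pics/after_lift.png

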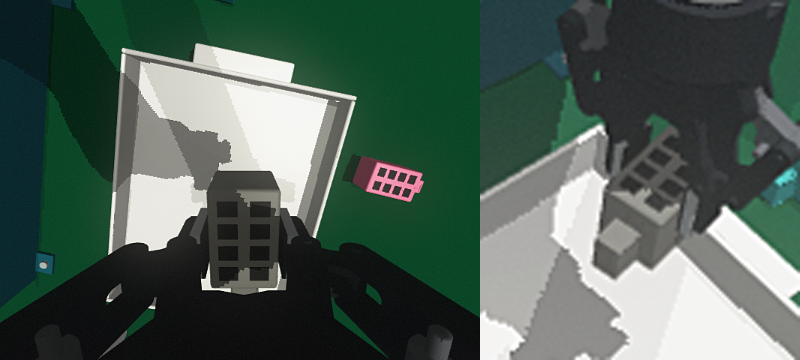

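The housing is held level between the pads, with the nose on the far side. I'll measure the held offset in the tool frame, then carry it across at z≈0.195, which puts the underside at about 0.163, over the 0.100 divider.

```bash
python3 -m inch '[[-0.025,0,0.0054,0,0,0],[-0.055,0,0.012,0,0,0],[-0.09,0,0.0195,0,0,0],[-0.125,0,0.027,0,0,0],[-0.16,0,0.0347,0,0,0]]'
python3 -m inch '[[-0.035,0,0.0076,0,0,0],[-0.07,0,0.0152,0,0,0],[-0.1,0,0.0217,0,0,0],[-0.13,0,0.0282,0,0,0],[-0.16,0,0.0347,0,0,0]]'
python3 -m inch '[[-0.035,0,0.0076,0,0,0],[-0.07,0,0.0152,0,0,0],[-0.1,0,0.0217,0,0,0],[-0.13,0,0.0282,0,0,0],[-0.159,0,0.0347,0,0,0]]'
python3 -m inch '[[0,0,0,0,0,0],[0,0,0,0,0,0]]'
python3 - <<'E'
from h import *
np.set_printoptions(precision=4,suppress=True)
W=load('w2');s=W['state'];R=Ro.from_euler('xyz',s['orientation'],degrees=True).as_matrix()
q=onz(W,[(278.7,254.7),(372,254.7)],s['position'][2]+.008);print('back top corners in tool',(R.T@(q-s['position']).T).T)
c=snap('wrist','w3');d=snap('top','t3');s=c['state'];print(s['position'],s['orientation'],s['joint_positions'][6],s['opening'])
f=c['frame'][:450]; g=d['frame'][185:335,410:560]
save(np.hstack([cv2.resize(c['frame'],(400,300)),cv2.resize(g,(400,400),interpolation=cv2.INTER_CUBIC)[:300]]),'over_die')
save(c['frame'],'w3')
E
```

```text
t: 5.1
position: [0.5003, 0.0813, 0.195]
orientation: [-89.9, 0.0, 102.1]
force: [0.5, -0.4, -1.3]
opening: 0.417
t: 5.6
position: [0.4998, -0.0822, 0.1951]
orientation: [-89.9, -0.0, 102.0]
force: [1.3, -0.1, -0.0]
opening: 0.416
t: 6.1
position: [0.4991, -0.2448, 0.1949]
orientation: [-89.9, -0.1, 102.0]
force: [0.1, -0.3, -0.6]
opening: 0.42
t: 6.3
position: [0.4991, -0.2439, 0.195]
orientation: [-89.9, -0.1, 101.9]
force: [0.4, 0.4, -0.7]
opening: 0.416
back top corners in tool [[-0.0165 -0.0079  0.0269]
 [ 0.0171 -0.008   0.0269]]
[ 0.4991 -0.2439  0.195 ] [-89.8717  -0.0881 101.9471] 128.57343356920205 0.41565637980955017
```

View pics/w3.png

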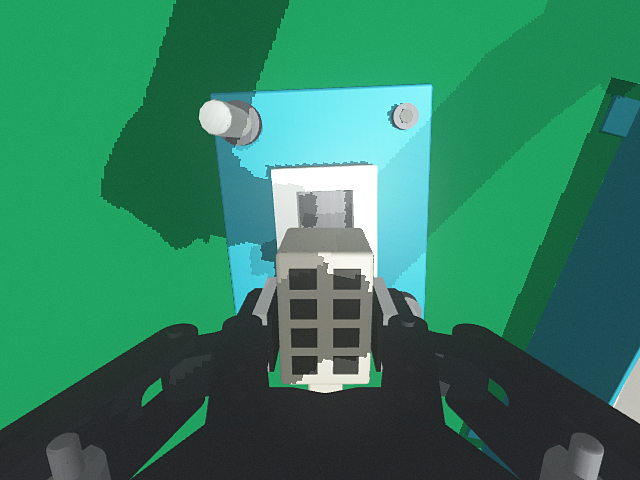

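The wrist view shows the housing's top back corners at about (277,254) and (371,251). The die block's back corners are at (271,168) and (377,165), and the pocket's back edge at (298,192)–(354,190). Next is an enlarged crop for a pose fit.

Run:
```python
from h import *
f=load('w3')['frame']
a=cv2.resize(f[155:275,260:390],(780,720),interpolation=cv2.INTER_CUBIC)
a=cv2.resize(f[155:275,260:390],(520,480),interpolation=cv2.INTER_CUBIC)
b=cv2.resize(f[340:400,260:330],(280,240),interpolation=cv2.INTER_CUBIC);c=cv2.resize(f[340:400,320:390],(280,240),interpolation=cv2.INTER_CUBIC)
save(np.hstack([a,np.vstack([b,c])]),'crop3')
```

```text
(no output)
```

View pics/crop3.png

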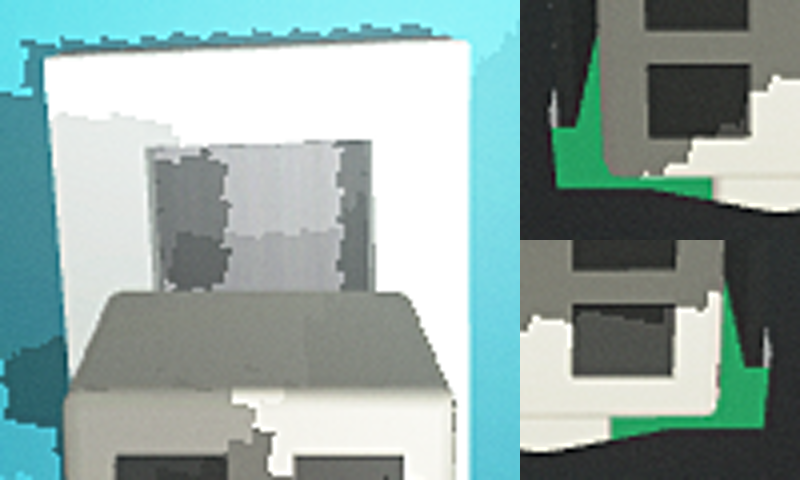

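Run:
```python
from h import *
np.set_printoptions(precision=4,suppress=True)
W=load('w3');s=W['state'];K=np.array(W['mtx']);M=np.array(W['tool_from_camera'])
R=Ro.from_euler('xyz',s['orientation'],degrees=True).as_matrix();p=s['position']
# model: housing x fwd,y left(+y); image left = -y
m=np.array([[-28,-18,20],[-28,18,20],[-28,-18,-20],[-28,18,-20],[28,-18,20],[28,18,20]])/1e3
im=np.array([(276,253.25),(373.25,253.25),(288,228.25),(362,228.25),(280.5,384.5),(369.25,383.75)])
ok,rv,tv=cv2.solvePnP(m,im,K,None); e=cv2.projectPoints(m,rv,tv,K,None)[0][:,0]-im
A=R@M[:3,:3]@cv2.Rodrigues(rv)[0]; c=R@(M[:3,:3]@tv.ravel()+M[:3,3])+p
print('housing c',c,'euler',Ro.from_matrix(A).as_euler('xyz',degrees=True),'err',e.ravel(),'in tool',R.T@(c-p))
# with assumed level & jaw aligned, top at +8mm
for dz in (0,.004,.008): print(dz,onz(W,im[[0,1,4,5]],p[2]+dz))
q=onz(W,[(271,169.25),(377.5,164.5)],.055);P=onz(W,[(296.5,192.25),(353,190.25)],.055)
for n,v,L in(('block',q,.055),('pocket',P,.032)):
    d=v[1]-v[0];a=np.degrees(np.arctan2(-d[0],d[1]));u=np.array([np.cos(np.radians(a)),np.sin(np.radians(a)),0])
    print(n,v,np.linalg.norm(d),a,'centre',v.mean(0)+L*u)
    u=np.array([np.cos(np.radians(13)),np.sin(np.radians(13)),0]);print(v.mean(0)+L*u)
```

```text
housing c [ 0.5006 -0.2434  0.1805] euler [ 0.2352 -0.4691 12.0672] err [-0.2081 -0.0068  0.2619 -0.1257 -0.5765  0.2122  0.3419  0.1032  0.4364
 -0.4378 -0.2967  0.3162] in tool [ 0.0002  0.0145 -0.0016]
0 [[ 0.4786 -0.2673  0.195 ]
 [ 0.4709 -0.2307  0.195 ]
 [ 0.5364 -0.2553  0.195 ]
 [ 0.5282 -0.2182  0.195 ]]
0.004 [[ 0.4773 -0.267   0.199 ]
 [ 0.4698 -0.2315  0.199 ]
 [ 0.5332 -0.2554  0.199 ]
 [ 0.5252 -0.2194  0.199 ]]
0.008 [[ 0.4759 -0.2667  0.203 ]
 [ 0.4686 -0.2324  0.203 ]
 [ 0.53   -0.2554  0.203 ]
 [ 0.5223 -0.2206  0.203 ]]
block [[ 0.4616 -0.2932  0.055 ]
 [ 0.4414 -0.215   0.055 ]] 0.08081176097385913 14.4474952449466 centre [ 0.5048 -0.2404  0.055 ]
[ 0.5051 -0.2417  0.055 ]
pocket [[ 0.4748 -0.271   0.055 ]
 [ 0.4642 -0.2287  0.055 ]] 0.04363873849463055 13.96175666907933 centre [ 0.5006 -0.2421  0.055 ]
[ 0.5007 -0.2426  0.055 ]
```

The pose fit has sub-pixel residuals. The housing is level, with yaw 12.1° and its centre 14.5 mm below the TCP, at (0.5006, -0.2434). The pocket is at (0.5006, -0.2421) from the wrist and (0.498, -0.244) from the top, with yaw about 13–14°. I'll turn +1.3° and descend to TCP z≈0.101.

```bash
python3 -m inch '[[0,0.02,0,0,-0.01,0],[0,0.04,0,0,-0.022,0],[0,0.06,0,0,-0.022,0],[0,0.072,0,0,-0.022,0],[0,0.08,0,0,-0.022,0]]'
python3 -m inch '[[0,0.005,0,0,0,0],[0,0.01,0,0,0,0],[0,0.014,0,0,0,0],[0,0.014,0,0,0,0],[0,0.014,0,0,0,0]]'
python3 - <<'E'
from h import *
W=snap('wrist','w4');S=snap('scene','s4');T=snap('top','t4');s=W['state'];print(s['position'],s['orientation'],s['force'],s['opening'])
a=cv2.resize(W['frame'][150:280,255:395],(420,390),interpolation=cv2.INTER_CUBIC)
b=cv2.resize(S['frame'][100:205,205:305],(372,390),interpolation=cv2.INTER_CUBIC)
save(np.hstack([a,b]),'hover')
E
```

```text
t: 6.9
position: [0.4997, -0.2424, 0.1152]
orientation: [-89.9, -0.1, 103.4]
force: [0.2, 0.2, -0.4]
opening: 0.42
t: 7.4
position: [0.5001, -0.2438, 0.1026]
orientation: [-90.0, 0.0, 103.3]
force: [0.4, 0.6, -0.8]
opening: 0.417
[ 0.50007376 -0.24381087  0.10255921] [-9.00301263e+01  1.45367596e-02  1.03298850e+02] [ 0.40194976  0.58175037 -0.79858223] 0.41684697333950077
```

View pics/hover.png

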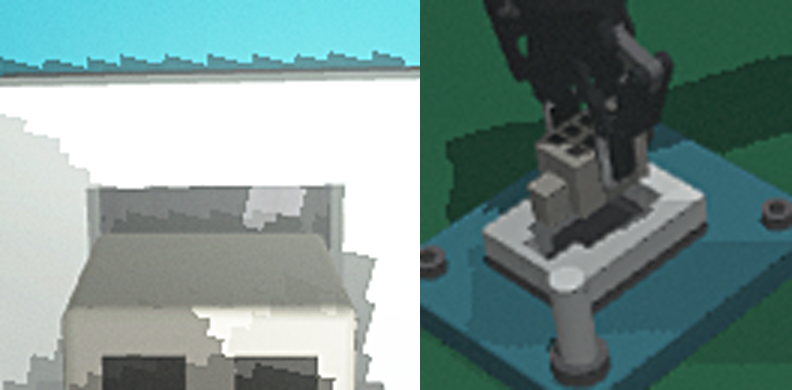

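The hover view shows the pocket's back edge at (284.3,212)–(369.3,211.7), parallel to the housing's lower back edge at (287.7,228)–(362.3,228). The scene view shows the nose over its slot and a gap under the housing.

Run:
```python
from h import *
np.set_printoptions(precision=4,suppress=True)
W=load('w4');s=W['state'];R=Ro.from_euler('xyz',s['orientation'],degrees=True).as_matrix();p=s['position']
c=p+R@[.0002,.0145,-.0016];print('housing',c)
for z in(.05,.055,.06):
    v=onz(W,[(284.3,212),(369.3,211.7)],z);d=v[1]-v[0];a=np.degrees(np.arctan2(-d[0],d[1]));u=np.array([np.cos(np.radians(13.3)),np.sin(np.radians(13.3)),0])
    ctr=v.mean(0)+.032*u;print(z,'width',np.linalg.norm(d),'yaw',a,ctr,'move in tool',R.T@(ctr-c))
v=onz(W,[(287.7,228),(362.3,228)],c[2]-.02);print('bottom back',v,np.linalg.norm(v[1]-v[0]),v.mean(0)+.028*u)
```

```text
housing [ 0.5016 -0.2433  0.0881]
0.05 width 0.04476653594837019 yaw 13.506816249645386 [ 0.501  -0.2424  0.05  ] move in tool [0.001  0.0381 0.0004]
0.055 width 0.04351579508245972 yaw 13.506816249645379 [ 0.5001 -0.2426  0.055 ] move in tool [0.001  0.0331 0.0014]
0.06 width 0.04226505421654925 yaw 13.50681624964537 [ 0.4991 -0.2429  0.06  ] move in tool [0.0009 0.0281 0.0023]
bottom back [[ 0.4784 -0.2671  0.0681]
 [ 0.4702 -0.2323  0.0681]] 0.03576826470168405 [ 0.5016 -0.2432  0.0681]
```

The offset is about 1 mm, the yaw error about 0.2°, and the pocket's width implies a height of about 53 mm against 55. I'll make a small correction, settle, check and hand in.

```bash
python3 -m inch '[[0.001,0.0015,0.001,0,0,0],[0.001,0.003,0.001,0,0,0],[0.001,0.003,0.001,0,0,0],[0.001,0.003,0.001,0,0,0],[0.001,0.003,0.001,0,0,0]]'
python3 -m inch '[[0,0,0,0,0,0],[0,0,0,0,0,0],[0,0,0,0,0,0],[0,0,0,0,0,0],[0,0,0,0,0,0]]'
python3 - <<'E'
from h import *
s=bot.sense();R=Ro.from_euler('xyz',s['orientation'],degrees=True).as_matrix()
print(s['position']+R@[.0002,.0145,-.0016],s['orientation'],s['opening'],s['force'],abs(s['qd']).max())
T0,T=load('top0'),snap('top','t5')
g=lambda c,b:c['frame'][b[1]:b[3],b[0]:b[2]].astype(int)
for n,b in dict(short=(210,178,240,205),can=(290,98,330,152),gauge=(385,105,425,155)).items(): print(n,'mean change',abs(g(T,b)-g(T0,b)).mean().round(1))
E
```

```text
t: 8.05
position: [0.4987, -0.2429, 0.0993]
orientation: [-90.0, -0.0, 103.3]
force: [0.3, -0.1, -0.9]
opening: 0.414
t: 8.55
position: [0.4987, -0.2429, 0.0993]
orientation: [-90.0, -0.0, 103.3]
force: [-0.8, 0.4, -1.0]
opening: 0.42
[ 0.50019152 -0.24235281  0.08476898] [-9.00008945e+01 -4.79506487e-03  1.03307456e+02] 0.4195060040891344 [-0.75069213  0.38105609 -0.98571762] 0.043254213039155026
short mean change 1.4
can mean change 2.8
gauge mean change 2.7
```

```bash
python3 -c "
from workcell import bot
print(bot.job_done())"
```

```text
the job is handed in; nothing more can be done
None
```

I picked the grey nosed housing out of the tray at a 20 N grip and carried it over the divider with its underside at about 0.16 m. I handed the job in at about 8.6 s with the housing still in the fingers, hovering over the die pocket; `job_done` returned no verdict.

**Last checks:**
- **Position:** by calculation, the housing centre is at (0.5002, -0.2424, 0.085), against the pocket at (0.5001, -0.2426) from the wrist camera. That puts the underside about 10 mm above the block.
- **Alignment:** the tool is level. Yaw is 13.3°, against 13.5° measured for the pocket. In the hover picture the nose is over its slot.
- **Grip and stillness:** the jaw opening is steady at 0.42 (about 36 mm), the arm is at rest, and wrist force is about 1 N.
- **Bystanders:** the top-camera patches of the short housing, can and gauge show only small changes (mean grey level 1.4 to 2.8), so none appears to have moved.

**Disagreements:**
- The top camera put the pocket about 2 mm away, at (0.498, -0.244).
- The first triangulated heights were off by up to about 7 mm. The die's pocket width gave a height of 53 mm against the stated 55.
- The held height by image fit is 2.5 mm lower than the tray-floor estimate, which would give about 12 mm of clearance instead of 10.

All of these stay inside the tolerances. I took no further picture after the final correction of about 3 mm (mostly downward).

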